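# Close the rock-sample tub

## Task

Close the white tub that holds the rock pieces: take the large red lid by its grip bar, lower it into the mouth of that tub and press it down until it snaps home flush all round, then let go. Set it on gently rather than dropping or slamming it, and leave the empty tub and the small yellow lid where they are.

Things in the scene. Friction and masses are not known exactly. Their poses are not given: they have to be found in the camera images.
- red_lid_grip (a point): Large red push-in lid (90 g), right way up on the bench. Point: centre of its raised grip bar, 50 mm long (x), 16 mm wide (y: grasp across this from above), 20 mm high; bar top 10 mm above the point, lid's flat top 10 mm below. Round flange 114 mm wide, 4 mm thick; under it a plug 28 mm deep tapering to 68 mm wide at its foot, 42 mm below the point (on the bench at the start). z up.
- tub_mouth (a point): Loose white round tub with brown rock pieces, the one to close: 0.7 kg, 90 mm high, rim 113 mm, mouth 102 mm wide. Point: mouth centre, level with the rim; z up. Sprung clips in the rim: a lid just laid in stops with its grip point 25 mm above this; pressed with about 7 N it snaps home, flange on rim, grip point 14 mm above this. The plug centres itself from 8 mm off and clears the rocks.
- spare_mouth (a point): White round plastic tub of the same size, empty and without clips, standing loose on the bench: to be left alone. The point is the centre of its mouth, level with the rim, 90 mm above the bench.
- yellow_lid_grip (a point): Small yellow lid of the same pattern, 84 mm across, too small for the tubs: to be left alone. The point is the centre of its grip bar (50 x 16 x 20 mm), 42 mm above the bench; x along the bar.
Mind the look-alikes: they are no part of the job. Leave any blue look-alike of the part that bears tub_mouth alone. What is shaped like the part that bears red_lid_grip but turquoise is not meant.

How it is judged:
By the outcome, as a careful person would: the job done as asked, in the order asked, and still so for the second after the job is handed in, with the robot touching nothing.
It also fails if it takes over 32 s, if anything falls off the work surface, if the arm or the gripper's body presses on something with over 40 N, if the wrist force passes 120 N, or if a joint passes its speed limit or range.

## Robot

A 6-joint arm with a two-finger parallel gripper is mounted at the origin on the work surface. World frame = base frame: x ahead of the robot, y to its left, z up, the work surface at z = 0. Lengths are in m, angles in rad, forces in N, time in s.
With the tool pointing down it reaches from about 0.375 to 0.9 m from the base axis. Payload 3.1 kg.
Tool frame: the origin (TCP) lies between the finger pads; the fingertips stand 19 mm ahead of it and the grasp point (between the pads) is the TCP; z points along the fingers, y is the direction in which the jaws open and shut (so a half turn about z gives the same grasp; the last joint's range is limited). The gripper opens to 87 mm and grips with 3 to 60 N. Pads are 19 mm wide; open, the fingers measure 117 mm over their backs; the gripper's body (75 mm by 190 mm) begins 51 mm behind the grasp point.
Start: joints at [1.163, 0.527, 1.433, -0, 1.181, -0.178], TCP at [0.142, 0.609, 0.242] pointing down, gripper open.
Joint ranges: [-3.08, 3.08], [-0.75, 2.2], [0.22, 2.44], [-1.43, 4.57], [0, 2.65], [-2.85, 2.85]. Speed limits (rad/s): [2.79, 2.79, 3.14, 3.14, 3.14, 3.14].

## Interface

Orientations are given as a unit quaternion [x, y, z, w].
In Python, from rig import robot gives the robot as it stands.
- The arm moves only by the tool apply_moves, never from a script. Its argument "series" is a list of rows, each a list of 7 numbers: the shift along the tool's x, y, z in cm, then the turn, a rotation vector about the tool's x, y, z in degrees, then the opening, from 0 (shut) to 1 (fully open). In form: [[dx, dy, dz, rx, ry, rz, grip], ...]. A call has 1 to 5 rows; each row is the pose to reach, as a shift and turn from the pose commanded when the call began, along the tool's axes at that moment; what a row does not reach only later rows make up. A row lasts 1/12 s, in which the tool goes at most 41.7 mm and 7.16 degrees, less where a joint would pass 70% of its speed; a pose out of reach is approached as far as the arm can. A call with a gripper value outside its range is refused whole. The fingers move at their own pace and stop on an object; "newtons" is the grip in N (left out, the last holds). Time passes only in rows, so rows that repeat a pose let the fingers close. It gives the time, the measured TCP pose, the force and the opening at its end, in the units of the state.
- robot.get_obs(): the state, without advancing time (a new reading comes with each control period).
- robot.camera(name): name is "scene" or "top" or "wrist"; returns the picture (384x512x3 uint8, red, green, blue); there is no depth.
- robot.camera_params(name): a dict with "mtx" (3x3 intrinsics, pixels), "D" ([k1, k2, p1, p2, k3] as OpenCV has them; the pictures are not rectified), "origin" and "rotation" of the camera in the world. Camera axes: x right, y down, z forward; pixel columns grow to the right and rows downward; lengths in m; the calibration is good to about 2 mm. A picture is of the moment at which its call begins: read the wrist's pose just before it. camera_params takes no time and is no camera call; for the wrist camera it gives the pose at the moment of the call.
- robot.hand_in(): hands the job in, once; it reports no verdict.
The state is a dict: "time": time; "q": joint angles; "joint_velocities": joint speeds; "joint_torque": joint torques, N m; "position": TCP position; "tool_rot": TCP orientation; "ft_force": force on the tool from outside, world axes, zero at the start; "moment": the same for the moment, N m; "grip_width": finger opening in m.
Only numpy, scipy, OpenCV 4.12 (cv2) and the standard library are available. Lean on these libraries where they do the work, as an engineer would, in place of code of your own. Each camera call takes 0.05 s, during which the arm holds its last target. There are 200 camera calls.

## Working session

There is one attempt and no reset: what is moved stays moved. The work goes in short steps, Python scripts to look and compute and a tool call to move; the robot and the scene stay as the last step left them, time stands still between calls to the robot, and variables do not carry over. Pictures are saved under pics/ and viewed, about 8 in all and at most 12, crops included, and the job is handed in when it is done.

Besides the shell and the picture viewer there is one more tool, called after "Request:" as name(argument=value, ...), one argument or row to a line, values as JSON. apply_moves: Moves the arm, as the interface text tells. Its arguments: {"type":"object","properties":{"series":{"type":"array"},"newtons":{"type":"number"}},"required":["series"]}

```bash
ls; mkdir -p pics; python3 - <<'E'
from rig import robot
import cv2,numpy as np
o=robot.get_obs();print(o)
for n in("top","scene"):
    im=robot.camera(n);cv2.imwrite(f"pics/{n}0.png",im[:,:,::-1])
    p=robot.camera_params(n);print(n,p)
E
```

```text
pics
{'time': 0.0, 'q': array([ 1.16351364e+00,  5.28449626e-01,  1.43391215e+00,  3.88578217e-05,
        1.18137260e+00, -1.78469988e-01]), 'joint_velocities': array([ 0.00030833,  0.00076588,  0.00078951, -0.00042767, -0.00153657,
       -0.0007095 ]), 'joint_torque': array([-2.06349447e-03, -4.40049219e+01, -1.76588041e+01,  6.32407400e-02,
        5.80551988e-02, -1.58690245e-04]), 'position': array([0.14142868, 0.60808032, 0.24057861]), 'tool_rot': array([ 1.14164222e-01,  9.93461314e-01, -1.02007545e-03, -3.26367075e-04]), 'ft_force': array([ 0.06970015,  0.09572985, -0.23693799]), 'moment': array([-0.04785786,  0.05801351,  0.02822688]), 'grip_width': 0.08689495002001234}
top {'mtx': array([[404.48556703,   0.        , 246.43100783],
       [  0.        , 404.48556703, 195.19932327],
       [  0.        ,   0.        ,   1.        ]]), 'D': array([-0.06210599,  0.        ,  0.        ,  0.        ,  0.        ]), 'origin': array([ 0.38830722, -0.00386648,  1.06467144]), 'rotation': array([-0.6532947 ,  0.74961938, -0.07783347,  0.07224107])}
scene {'mtx': array([[347.9685531 ,   0.        , 252.93362338],
       [  0.        , 347.9685531 , 194.87345233],
       [  0.        ,   0.        ,   1.        ]]), 'D': array([-0.07277734,  0.        ,  0.        ,  0.        ,  0.        ]), 'origin': array([1.22945037, 0.16372521, 0.68189093]), 'rotation': array([ 0.54808497,  0.73541315, -0.31774631, -0.24043222])}
```

View pics/top0.png

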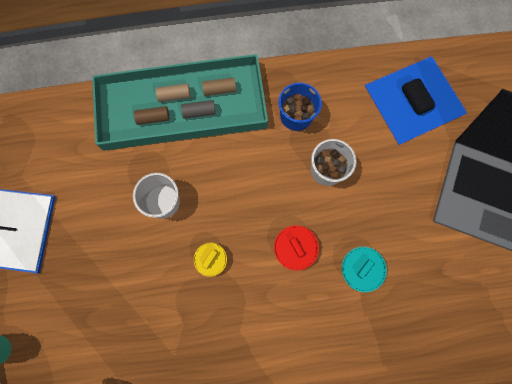

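View pics/scene0.png

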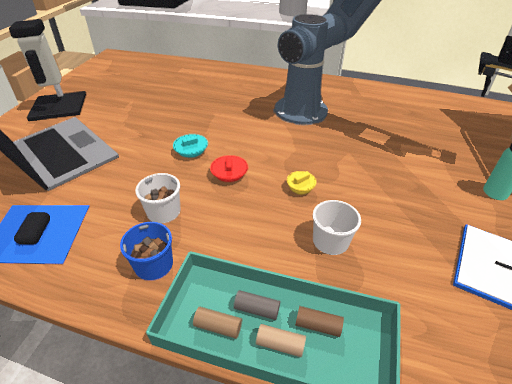

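The candidates for the lid, in top-view pixels, are red (297,248), turquoise (365,269) and yellow (210,260). I choose red. The candidates for the tub are white with rocks (333,162), blue with rocks (299,107) and white empty (157,196). I choose the white one with rocks.

```bash
cat > h.py <<'E'
import cv2,numpy as np
from scipy.spatial.transform import Rotation as R
def ray(p,uv,z):
    n=cv2.undistortPoints(np.array(uv,float).reshape(-1,1,2),p["mtx"],p["D"]).reshape(-1,2)
    q=R.from_quat(p["rotation"]) if np.ndim(p["rotation"])==1 else R.from_matrix(p["rotation"])
    d=q.apply(np.c_[n,np.ones(len(n))]);o=p["origin"]
    return o+d*((z-o[2])/d[:,2])[:,None]
def big(m,near=None):
    cs,_=cv2.findContours(m.astype(np.uint8),cv2.RETR_EXTERNAL,cv2.CHAIN_APPROX_NONE)
    if near is not None: cs=[c for c in cs if cv2.contourArea(c)>60 and cv2.pointPolygonTest(cv2.convexHull(c),near,True)>-15]
    return max(cs,key=cv2.contourArea)
def circ(P):
    P=P[:,:2];A=np.c_[2*P,np.ones(len(P))];s=np.linalg.lstsq(A,(P**2).sum(1),rcond=None)[0]
    return s[:2],np.sqrt(s[2]+s[:2]@s[:2])
def hsv(bgr): 
    h=cv2.cvtColor(bgr,cv2.COLOR_BGR2HSV).astype(int);return h[...,0],h[...,1],h[...,2]
E
python3 - <<'E'
from rig import robot
from h import *
for n,rl,tb in(("top",(297,248),(333,162)),("scene",(229,169),(160,195))):
    im=cv2.imread(f"pics/{n}0.png");p=robot.camera_params(n);H,S,V=hsv(im)
    c=big(((H<6)|(H>174))&(S>150)&(V>90),rl)
    print(n,"red",circ(ray(p,c,.030)))
    w=big((S<60)&(V>90),tb);hull=cv2.convexHull(w)
    print(n,"tub",circ(ray(p,hull,.09)),cv2.boundingRect(w))
im=cv2.imread("pics/top0.png");cv2.imwrite("pics/c1.png",cv2.resize(im[120:280,250:400],None,fx=3.7,fy=3.7,interpolation=cv2.INTER_CUBIC))
E
```

```text
top red (array([ 0.45884137, -0.13437227]), np.float64(0.056027743226570226))
top tub (array([ 0.65357484, -0.25125241]), np.float64(0.05959764068250588)) (311, 139, 46, 47)
scene red (array([ 0.46466293, -0.13480915]), np.float64(0.058247532989637495))
scene tub (array([ 0.69116596, -0.23341723]), np.float64(0.08383083116300967)) (135, 173, 45, 50)
```

View pics/c1.png

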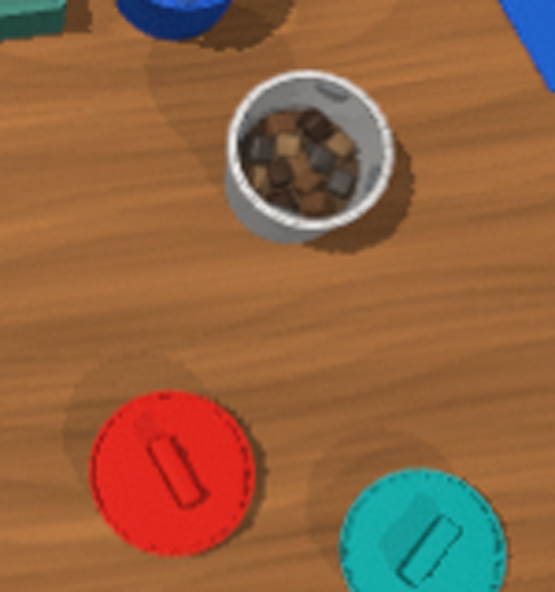

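The crop shows the red lid, its bar centred near crop (180,470) and running from (160,438) to (198,500), and the white tub with rocks, its bright rim centred near (311,150).

```bash
cat >> h.py <<'E'
def go(o,tgt,bar):   # shift in tool axes (cm) and turn about tool z (deg) so tool x lies along bar
    r=R.from_quat(o["tool_rot"]);d=r.inv().apply(np.array(tgt)-o["position"])*100
    b=r.inv().apply([bar[0],bar[1],0]);a=np.degrees(np.arctan2(b[1],b[0]));a=(a+90)%180-90
    return d.round(2),round(a,1)
E
python3 - <<'E'
from rig import robot
from h import *
p=robot.camera_params("top");o=robot.get_obs()
f=lambda L:np.array(L)/3.7+[250,120]
e=ray(p,f([(160,438),(198,500),(179,470)]),.052);b=e[1]-e[0];b/=np.linalg.norm(b);print(e,b)
print("rim",circ(ray(p,f([(229,150),(394,150),(311,71),(311,230),(253,92),(369,92),(369,208),(253,208)]),.09)))
print(R.from_quat(o["tool_rot"]).as_matrix().round(2))
print(go(o,[.461,-.134,.20],b))
wp=robot.camera_params("wrist");rr=R.from_quat(o["tool_rot"]).inv()
print(rr.apply(wp["origin"]-o["position"]),(rr*R.from_quat(wp["rotation"])).as_matrix().round(2))
E
```

```text
[[ 0.48011151 -0.12810114  0.052     ]
 [ 0.43536515 -0.14680612  0.052     ]
 [ 0.45699178 -0.13737806  0.052     ]] [-0.92263223 -0.38568091  0.        ]
rim (array([ 0.65631623, -0.25704917]), np.float64(0.056814662583066784))
[[-0.97  0.23 -0.  ]
 [ 0.23  0.97 -0.  ]
 [ 0.   -0.   -1.  ]]
(array([-47.95, -65.02,   4.18]), np.float64(-35.8))
[ 6.68006488e-02 -5.27602784e-06 -1.42820546e-01] [[ 0.   -0.97 -0.25]
 [ 1.    0.   -0.  ]
 [ 0.   -0.25  0.97]]
```

Request:
apply_moves(
  series=[
    [-38,-28,0,0,0,-35.8,1],
    [-38,-28,0,0,0,-35.8,1],
    [-38,-28,0,0,0,-35.8,1],
    [-38,-28,0,0,0,-35.8,1],
    [-38,-28,0,0,0,-35.8,1],
  ],
)

```text
time: 0.52
position: [0.2694, 0.4588, 0.2412]
tool_rot: [-0.18, 0.984, -0.0, -0.0]
ft_force: [0.5, 0.3, 0.3]
grip_width: 0.0872
```

Request:
apply_moves(
  series=[
    [-8,-25,0,0,0,0,1],
    [-8,-25,0,0,0,0,1],
    [-8,-25,0,0,0,0,1],
    [-8,-25,0,0,0,0,1],
    [-8,-25,0,0,0,0,1],
  ],
)

```text
time: 0.93
position: [0.3983, 0.2949, 0.2414]
tool_rot: [-0.177, 0.984, -0.0, -0.0]
ft_force: [-0.0, 0.7, 0.2]
grip_width: 0.0868
```

Request:
apply_moves(
  series=[
    [10,-41,5,0,0,0,1],
    [10,-41,5,0,0,0,1],
    [10,-41,5,0,0,0,1],
    [10,-41,5,0,0,0,1],
    [10,-41,5,0,0,0,1],
  ],
)

```text
time: 1.35
position: [0.4215, 0.0894, 0.2168]
tool_rot: [-0.177, 0.984, 0.0, -0.0]
ft_force: [1.5, -0.1, -0.4]
grip_width: 0.0873
```

Request:
apply_moves(
  series=[
    [5,-20.5,2.5,0,0,0,1],
    [5,-20.5,2.5,0,0,0,1],
    [5,-20.5,2.5,0,0,0,1],
    [5,-20.5,2.5,0,0,0,1],
    [5,-20.5,2.5,0,0,0,1],
  ],
)

```text
time: 1.77
position: [0.4457, -0.1162, 0.1922]
tool_rot: [-0.177, 0.984, 0.0, -0.0]
ft_force: [1.4, 0.9, -0.3]
grip_width: 0.0868
```

Request:
apply_moves(
  series=[
    [0,0,0,0,0,0,1],
    [0,0,0,0,0,0,1],
  ],
)

```text
time: 1.93
position: [0.4463, -0.1166, 0.1921]
tool_rot: [-0.175, 0.985, 0.0, -0.0]
ft_force: [-0.2, 0.9, 0.1]
grip_width: 0.0867
```

```bash
python3 - <<'E'
from rig import robot
from h import *
o=robot.get_obs();p=robot.camera_params("wrist");im=robot.camera("wrist")[:,:,::-1].copy();cv2.imwrite("pics/w1.png",im)
import pickle;pickle.dump((o,p),open("w1.pkl","wb"))
print(o["position"],o["tool_rot"],o["joint_velocities"].round(3),o["q"].round(2))
H,S,V=hsv(im);c=big(((H<6)|(H>174))&(S>120)&(V>70));print(cv2.boundingRect(c),circ(ray(p,c,.032)))
E
```

```text
[ 0.44625502 -0.11655878  0.19207213] [-1.74834896e-01  9.84597735e-01  1.81656677e-04 -1.61971593e-04] [ 0.063 -0.021  0.047  0.013  0.018  0.006] [-0.5   0.39  1.88  0.    0.87 -2.42]
(180, 130, 106, 104) (array([ 0.45707671, -0.13679707]), np.float64(0.05629611340182425))
```

View pics/w1.png

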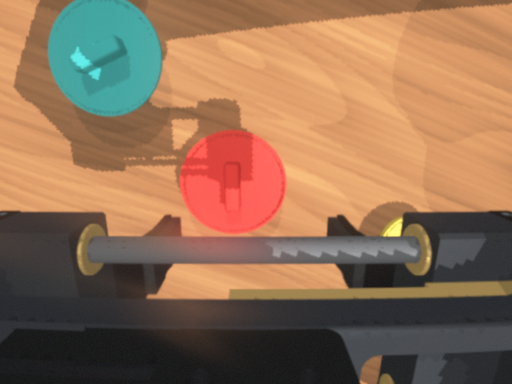

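The wrist view shows the red lid centred at about (233,181), with its bar vertical in the image from (231,163) to (232,212), so it lies along tool x. The fingertips reach 19 mm past the TCP, so I'll grip with the TCP at z ≈ 0.054 to keep them off the flange.

```bash
python3 - <<'E'
from h import *
import pickle
o,p=pickle.load(open("w1.pkl","rb"));im=cv2.imread("pics/w1.png")
P=ray(p,[(232,163),(232,212),(232,187.5)],.052);b=P[0]-P[1];print(P)
print(go(o,[*P[2,:2],.054],b),go(o,[.457,-.137,.054],b))
g=cv2.cvtColor(im[155:220,205:260],cv2.COLOR_BGR2GRAY);print(g[10:60:6,12:44])
E
```

```text
[[ 0.43269896 -0.14441991  0.052     ]
 [ 0.48043537 -0.12785389  0.052     ]
 [ 0.45605777 -0.13630609  0.052     ]]
(array([-0.24, -2.2 , 13.81]), np.float64(1.0)) (array([-0.31, -2.29, 13.81]), np.float64(1.0))
[[113 113 114 114 112 113 108 103 105 110 110 111 109 109 111 109 109 107
  106 104 101  93  94 101 112 112 113 114 113 114 113 113]
 [112 113 111 113 112 110 105 102 107 111 113 113 113 113 113 112 113 110
  112 110 104  97  91  98 109 113 115 113 114 115 113 113]
 [113 113 113 112 112 112 106 104 107 112 112 112 114 112 113 112 113 113
  113 111 106 101  92  98 108 113 113 113 114 114 113 114]
 [142 140 128 116 112 112 109 104 105 111 114 114 113 113 114 113 113 113
  114 111 109 101  98 119 138 144 145 144 145 145 145 145]
 [143 141 129 120 114 112 112 110 119 133 137 135 133 135 139 142 140 136
  131 129 133 133 122 125 139 144 145 145 145 145 145 145]
 [142 140 130 118 114 112 113 112 123 134 139 141 143 144 144 145 144 145
  145 145 142 136 128 128 138 142 145 144 145 145 144 144]
 [142 140 132 121 114 113 111 112 123 133 139 141 143 142 144 143 144 143
  145 146 143 139 129 126 137 142 144 144 144 145 145 145]
 [143 144 143 142 143 144 141 133 127 133 139 142 142 142 142 143 144 144
  145 145 144 138 132 133 140 143 143 144 144 142 144 144]
 [144 143 143 143 144 144 142 143 142 140 138 137 137 137 139 139 139 139
  139 138 139 138 138 139 140 142 144 143 143 143 144 144]]
```

Request:
apply_moves(
  series=[
    [-0.3,-2.2,4,0,0,1,1],
    [-0.3,-2.2,8,0,0,1,1],
    [-0.3,-2.2,11,0,0,1,1],
    [-0.3,-2.2,12.5,0,0,1,1],
    [-0.3,-2.2,13.3,0,0,1,1],
  ],
)

```text
time: 2.4
position: [0.4548, -0.1311, 0.0574]
tool_rot: [-0.17, 0.985, 0.002, -0.002]
ft_force: [0.3, 0.9, -0.4]
grip_width: 0.0869
```

Request:
apply_moves(
  series=[
    [0,0,0.3,0,0,0,1],
    [0,0,0.3,0,0,0,1],
  ],
)

```text
time: 2.57
position: [0.4566, -0.1326, 0.0566]
tool_rot: [-0.17, 0.986, 0.0, -0.0]
ft_force: [1.4, -0.2, 0.4]
grip_width: 0.0872
```

Request:
apply_moves(
  series=[
    [0.1,-0.35,0.25,0,0,0,1],
    [0.1,-0.35,0.25,0,0,0,1],
    [0.1,-0.35,0.25,0,0,0,1],
  ],
)

```text
time: 2.82
position: [0.4576, -0.1379, 0.0551]
tool_rot: [-0.169, 0.986, -0.001, 0.001]
ft_force: [0.7, -1.1, 0.6]
grip_width: 0.087
```

Request:
apply_moves(
  series=[
    [0,0,0,0,0,0,0.3],
    [0,0,0,0,0,0,0.1],
    [0,0,0,0,0,0,0.1],
    [0,0,0,0,0,0,0],
    [0,0,0,0,0,0,0],
  ],
  newtons=35,
)

```text
time: 3.23
position: [0.4568, -0.1375, 0.0542]
tool_rot: [-0.169, 0.986, -0.0, 0.0]
ft_force: [1.1, 0.2, 0.2]
grip_width: 0.061
```

Request:
apply_moves(
  series=[
    [0,0,0,0,0,0,0],
    [0,0,0,0,0,0,0],
    [0,0,0,0,0,0,0],
  ],
)

```text
time: 3.48
position: [0.4568, -0.1374, 0.054]
tool_rot: [-0.169, 0.986, 0.0, -0.0]
ft_force: [-0.1, 0.5, -0.1]
grip_width: 0.0416
```

Request:
apply_moves(
  series=[
    [0,0,0,0,0,0,0],
    [0,0,0,0,0,0,0],
    [0,0,0,0,0,0,0],
    [0,0,0,0,0,0,0],
    [0,0,0,0,0,0,0],
  ],
)

```text
time: 3.9
position: [0.4568, -0.1373, 0.054]
tool_rot: [-0.169, 0.986, 0.0, -0.0]
ft_force: [0.4, -0.3, 0.5]
grip_width: 0.0159
```

Request:
apply_moves(
  series=[
    [0,0,0,0,0,0,0],
    [0,0,0,0,0,0,0],
  ],
)

```text
time: 4.07
position: [0.4568, -0.1373, 0.054]
tool_rot: [-0.169, 0.986, 0.0, -0.0]
ft_force: [0.1, 0.4, -0.4]
grip_width: 0.0156
```

The bar is gripped at 15.6 mm. I'll lift the lid, and check the tub rim in the saved scene view.

Request:
apply_moves(
  series=[
    [0,0,-0.5,0,0,0,0],
    [0,0,-2,0,0,0,0],
    [0,0,-5,0,0,0,0],
    [0,0,-9,0,0,0,0],
    [0,0,-13,0,0,0,0],
  ],
)

```text
time: 4.48
position: [0.4558, -0.1369, 0.185]
tool_rot: [-0.169, 0.986, 0.001, -0.001]
ft_force: [1.1, -1.0, -1.5]
grip_width: 0.0155
```

```bash
python3 - <<'E'
from rig import robot
from h import *
p=robot.camera_params("scene");print(robot.get_obs()["position"],robot.get_obs()["grip_width"])
q=R.from_quat(p["rotation"]).inv();t=np.linspace(0,2*np.pi,36,endpoint=False)
im=cv2.resize(cv2.imread("pics/scene0.png")[150:240,110:210],None,fx=6,fy=6,interpolation=cv2.INTER_CUBIC)
C=np.c_[.6563+.0565*np.cos(t),-.257+.0565*np.sin(t),0*t+.09]
uv,_=cv2.projectPoints(C,q.as_rotvec(),-q.apply(p["origin"]),p["mtx"],p["D"])
for u,v in uv[:,0]: cv2.circle(im,(int((u-110)*6+3),int((v-150)*6+3)),2,(0,0,255),-1)
cv2.imwrite("pics/c2.png",im)
E
```

```text
[ 0.45581111 -0.13693131  0.18497522] 0.015468328528199071
```

View pics/c2.png

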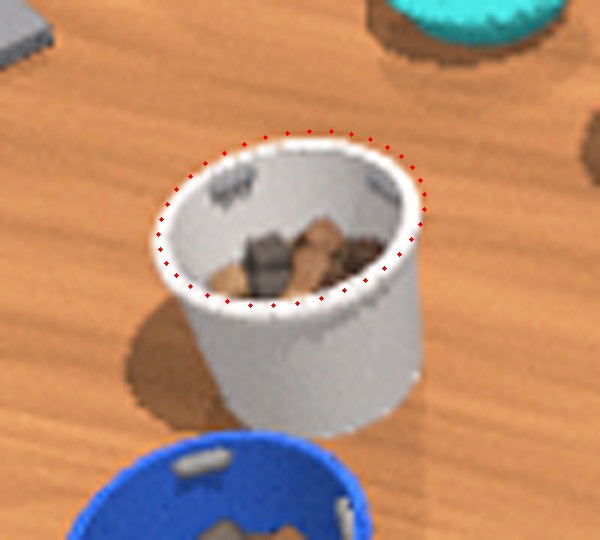

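The projected rim falls within about 1 px (roughly 3 mm) of the rim in the scene view, slightly on the robot side. I'll take the mouth as (0.6575, −0.257).

Request:
apply_moves(
  series=[
    [-1.3,-1.5,-0.5,0,0,0,0],
    [-3.5,-4.2,-0.5,0,0,0,0],
    [-5.7,-6.8,-0.5,0,0,0,0],
    [-7.9,-9.5,-0.5,0,0,0,0],
    [-10,-12,-0.5,0,0,0,0],
  ],
)

```text
time: 4.9
position: [0.5922, -0.2181, 0.1897]
tool_rot: [-0.169, 0.986, -0.0, 0.0]
ft_force: [-0.4, -0.3, -1.9]
grip_width: 0.0159
```

Request:
apply_moves(
  series=[
    [-2,-2.4,0,0,0,0,0],
    [-3.5,-4.2,0,0,0,0,0],
    [-4.5,-5.4,0,0,0,0,0],
    [-5,-6,0,0,0,0,0],
    [-5,-6,0,0,0,0,0],
  ],
)

```text
time: 5.32
position: [0.6589, -0.258, 0.1886]
tool_rot: [-0.169, 0.986, -0.0, 0.0]
ft_force: [-0.3, 0.2, -1.1]
grip_width: 0.0157
```

Request:
apply_moves(
  series=[
    [0,0,0,0,0,0,0],
    [0,0,0,0,0,0,0],
  ],
)

```text
time: 5.48
position: [0.6568, -0.2563, 0.1888]
tool_rot: [-0.169, 0.986, 0.001, -0.001]
ft_force: [-0.2, -0.2, -0.6]
grip_width: 0.0154
```

```bash
python3 - <<'E'
from rig import robot
from h import *
o=robot.get_obs();a=robot.camera("scene")[:,:,::-1];print(o["position"],o["tool_rot"],o["ft_force"],o["grip_width"],go(o,[.6575,-.257,.18],[1,0]))
t=robot.camera("top")[:,:,::-1]
f=lambda i:cv2.resize(i,(400,400),interpolation=cv2.INTER_CUBIC)
cv2.imwrite("pics/p1.png",np.hstack([f(a[100:240,90:230]),f(t[90:230,265:405])]))
E
```

```text
[ 0.65677323 -0.25628293  0.18877849] [-1.68839220e-01  9.85642807e-01  8.11221919e-04 -9.57199753e-04] [-0.21310086 -0.22426289 -0.60548157] 0.015449596542151096 (array([-0.05, -0.09,  0.88]), np.float64(19.4))
```

View pics/p1.png

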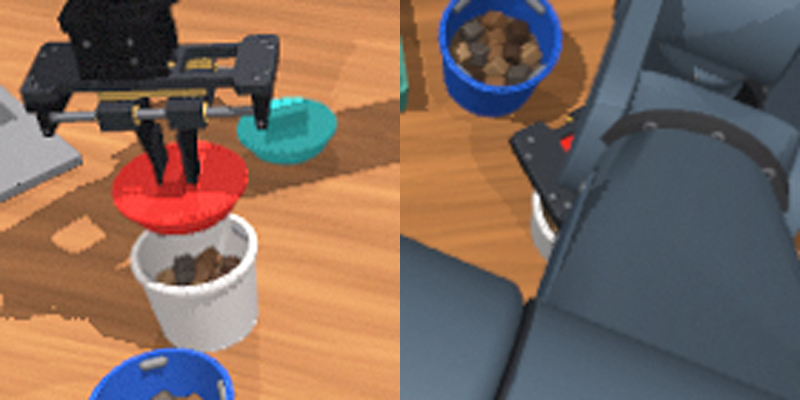

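The lid is held level, and it sits over the tub along the tub's axis line (lid at crop (180,190), rim at (196,253)). Contact is expected at TCP z ≈ 0.127, and flush at ≈ 0.116.

Request:
apply_moves(
  series=[
    [0,0,1.2,0,0,0,0],
    [0,0,2.6,0,0,0,0],
    [0,0,3.8,0,0,0,0],
    [0,0,4.6,0,0,0,0],
    [0,0,5.2,0,0,0,0],
  ],
)

```text
time: 6.0
position: [0.6572, -0.2567, 0.1351]
tool_rot: [-0.169, 0.986, 0.001, -0.001]
ft_force: [-0.1, -0.7, -1.0]
grip_width: 0.0159
```

Request:
apply_moves(
  series=[
    [0,0,0.2,0,0,0,0],
    [0,0,0.4,0,0,0,0],
    [0,0,0.6,0,0,0,0],
    [0,0,0.8,0,0,0,0],
    [0,0,0.9,0,0,0,0],
  ],
)

```text
time: 6.42
position: [0.6584, -0.2577, 0.1286]
tool_rot: [-0.169, 0.986, -0.001, 0.0]
ft_force: [-1.3, -1.3, 0.8]
grip_width: 0.0158
```

Beginning contact where expected, so I'll press slowly.

Request:
apply_moves(
  series=[
    [0,0,0.1,0,0,0,0],
    [0,0,0.2,0,0,0,0],
    [0,0,0.3,0,0,0,0],
    [0,0,0.4,0,0,0,0],
    [0,0,0.4,0,0,0,0],
  ],
)

```text
time: 6.83
position: [0.658, -0.2581, 0.1252]
tool_rot: [-0.169, 0.986, -0.001, -0.0]
ft_force: [-2.7, -1.5, 5.8]
grip_width: 0.0154
```

Request:
apply_moves(
  series=[
    [0,0,0.1,0,0,0,0],
    [0,0,0.2,0,0,0,0],
    [0,0,0.3,0,0,0,0],
    [0,0,0.4,0,0,0,0],
    [0,0,0.4,0,0,0,0],
  ],
)

```text
time: 7.25
position: [0.6581, -0.2581, 0.1217]
tool_rot: [-0.169, 0.986, -0.001, 0.0]
ft_force: [-3.6, -1.4, 5.7]
grip_width: 0.015
```

Request:
apply_moves(
  series=[
    [0,0,0.1,0,0,0,0],
    [0,0,0.2,0,0,0,0],
    [0,0,0.3,0,0,0,0],
    [0,0,0.4,0,0,0,0],
    [0,0,0.4,0,0,0,0],
  ],
)

```text
time: 7.67
position: [0.6582, -0.258, 0.1163]
tool_rot: [-0.169, 0.986, -0.0, -0.0]
ft_force: [-2.3, -4.1, 2.4]
grip_width: 0.0157
```

Request:
apply_moves(
  series=[
    [0,0,0.1,0,0,0,0],
    [0,0,0.2,0,0,0,0],
    [0,0,0.2,0,0,0,0],
    [0,0,0.2,0,0,0,0],
  ],
)

```text
time: 8.0
position: [0.6582, -0.258, 0.1163]
tool_rot: [-0.169, 0.986, -0.001, 0.0]
ft_force: [-5.1, -2.2, 11.1]
grip_width: 0.0159
```

It snapped: the force dropped, then rose to 11 N against a hard stop at z = 0.1163, where flush was expected. I'll press a little more to be sure, then look.

Request:
apply_moves(
  series=[
    [0,0,0.1,0,0,0,0],
    [0,0,0.2,0,0,0,0],
    [0,0,0.2,0,0,0,0],
  ],
)

```text
time: 8.25
position: [0.6582, -0.258, 0.1162]
tool_rot: [-0.169, 0.986, -0.001, 0.0]
ft_force: [-7.7, -1.6, 17.7]
grip_width: 0.0157
```

Request:
apply_moves(
  series=[
    [0,0,-0.2,0,0,0,0],
    [0,0,-0.4,0,0,0,0],
    [0,0,-0.4,0,0,0,0],
  ],
)

```text
time: 8.5
position: [0.6582, -0.2576, 0.1163]
tool_rot: [-0.169, 0.986, -0.0, 0.0]
ft_force: [-2.3, -4.2, 4.3]
grip_width: 0.0158
```

Request:
apply_moves(
  series=[
    [0,0,-0.1,0,0,0,0.2],
    [0,0,-0.1,0,0,0,0.4],
    [0,0,-0.1,0,0,0,0.5],
    [0,0,-0.1,0,0,0,0.5],
    [0,0,-0.1,0,0,0,0.5],
  ],
)

```text
time: 8.92
position: [0.6583, -0.2564, 0.1165]
tool_rot: [-0.169, 0.986, 0.001, -0.0]
ft_force: [-0.7, -0.1, -0.4]
grip_width: 0.0362
```

Request:
apply_moves(
  series=[
    [0,0,-0.1,0,0,0,0.5],
    [0,0,-0.3,0,0,0,0.5],
    [0,0,-1,0,0,0,0.5],
    [0,0,-2.5,0,0,0,0.5],
    [0,0,-5,0,0,0,0.5],
  ],
)

```text
time: 9.33
position: [0.6565, -0.2563, 0.1652]
tool_rot: [-0.169, 0.986, 0.002, -0.002]
ft_force: [-0.0, 1.1, 0.2]
grip_width: 0.0435
```

Request:
apply_moves(
  series=[
    [6,2,-4,0,0,0,0.5],
    [6,2,-8,0,0,0,0.5],
    [6,2,-12,0,0,0,0.5],
    [6,2,-12,0,0,0,0.5],
    [6,2,-12,0,0,0,0.5],
  ],
)

```text
time: 9.75
position: [0.5969, -0.2602, 0.2949]
tool_rot: [-0.168, 0.986, -0.005, 0.005]
ft_force: [-0.5, 1.1, 0.7]
grip_width: 0.0435
```

```bash
python3 - <<'E'
from rig import robot
from h import *
o=robot.get_obs();print(o["time"],o["position"],o["ft_force"],o["grip_width"])
a=robot.camera("scene")[:,:,::-1].copy();p=robot.camera_params("scene")
w=robot.camera("wrist")[:,:,::-1]
H,S,V=hsv(a);c=big(((H<6)|(H>174))&(S>150)&(V>90),(160,190));print(circ(ray(p,c,.094)))
cv2.imwrite("pics/p2.png",np.hstack([cv2.resize(a[130:250,100:220],(384,384),interpolation=cv2.INTER_CUBIC),w[:,:410]]))
cv2.imwrite("pics/scene_end.png",a)
E
```

```text
9.75 [ 0.59688414 -0.26015132  0.29486046] [-0.50491476  1.11059977  0.6792458 ] 0.04350733626407712
(array([ 0.66309371, -0.25585408]), np.float64(0.05621498672159433))
```

View pics/p2.png

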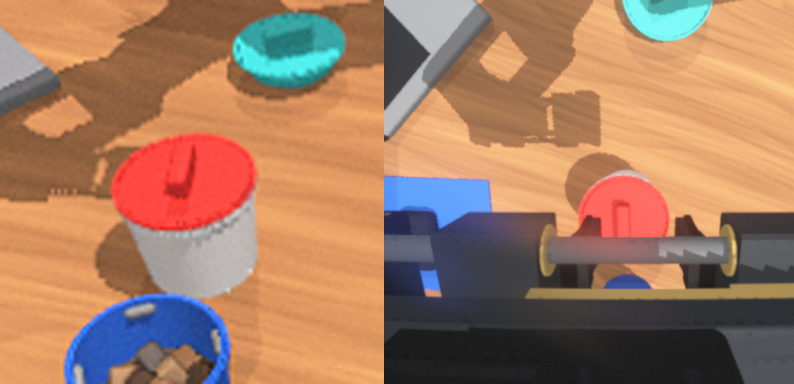

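The lid sits flush on the white tub at crop (185,185), with no gap round the visible rim. The blue and turquoise look-alikes haven't moved, and the gripper is clear.

Request:
apply_moves(
  series=[
    [0,0,0,0,0,0,0.5],
    [0,0,0,0,0,0,0.5],
    [0,0,0,0,0,0,0.5],
  ],
)

```text
time: 10.1
position: [0.5944, -0.2578, 0.285]
tool_rot: [-0.169, 0.986, 0.001, -0.001]
ft_force: [-0.6, -0.5, -0.1]
grip_width: 0.0435
```

```bash
python3 - <<'E'
from rig import robot
import cv2,numpy as np
a=cv2.imread("pics/scene0.png").astype(int);b=cv2.imread("pics/scene_end.png").astype(int)
for n,(x,y,w,h) in dict(spare=(312,200,48,52),yellow=(286,170,32,26)).items(): print(n,np.abs(a-b)[y:y+h,x:x+w].mean().round(1))
print(robot.hand_in())
E
```

```text
spare 7.9
yellow 6.4
the job is handed in; nothing more can be done
None
```

The red lid is snapped home on the white tub with the rocks, and I handed the job in at about 10 s with the gripper clear. I picked it up by the grip bar, lowered it in slowly, and pressed until it snapped. I then let go and backed away.

**Snap:** the force rose to about 6 N, dropped as the lid snapped in, then climbed to about 18 N against a hard stop. The tool stopped at z = 0.116, the height worked out for a flush lid.

**Final views:** the lid sat level with no gap on the sides the scene and wrist cameras show; the far side was not checked. Those views put the lid centre at (0.663, −0.256). The tool was at (0.658, −0.258) when I let go, about 5 mm away, but a single view at that angle is only good to a few millimetres.

**Empty tub and yellow lid:** the arm never went near either at their height. Comparing before and after pictures gave small mean differences (7.9 and 6.4 out of 255). I put that down to image noise and the arm's shadow, and did not measure their positions again.

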